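# Open the test chamber and hold its spring tray out at the mark

### The arm

A 6-joint arm with a two-finger parallel gripper is mounted at the origin on a cart in front of the work surface, level with it; the furniture and walls round the work are solid. World frame = base frame: x ahead of the robot, y to its left, z up, the work surface at z = 0. Lengths are in m, angles in rad, forces in N, time in s.
With the tool pointing down it reaches from about 0.35 to 0.975 m from the base axis. Payload 4.9 kg.
Tool frame: the origin (TCP) lies on the front face of the gripper's body, between the roots of the fingers; the fingertips stand ctrl.finger_overhang ahead of it and the grasp point (between the pads) lies 54 mm ahead of it (ctrl.finger_overhang is the distance from the TCP to the fingertips, in m); z points along the fingers, y is the line along which they close (so a half turn about z gives the same grasp; the last joint's range is limited). The gripper opens to 85 mm and grips with 20 to 120 N. Pads are 22 mm wide; open, the fingers measure 114 mm over their backs; the gripper's body (76 mm by 85 mm) begins 54 mm behind the grasp point. The pads swing forward as they close: fully open they stand 13 mm farther back than shut.
Start: joints at [1.019, 0.053, 1.613, -0, 1.476, -0.119], TCP at [0.262, 0.567, 0.304] pointing down, gripper open.
Joint ranges: [-3.01, 3.01], [-1.01, 2.22], [0.06, 2.58], [-1.02, 4.17], [0.09, 2.62], [-3.14, 3.14]. Speed limits (rad/s): [2.57, 2.57, 3.14, 3.14, 3.14, 3.14].

### API

Orientations are given as a rotation vector (axis times angle).
In Python, from station import ctrl, vision gives the robot as it stands. The module is installed in compiled form; this text tells all that it offers.
- The arm moves only by the tool drive_tool, never from a script. Its argument "rows" is a list of rows, each a list of 2 entries, a list of its own where there are three numbers: the shift along the tool's x, y, z in m, then the turn about the tool's z in rad. A call has 1 to 10 rows; each row shifts and turns the commanded pose from where the row before left it, along the tool's axes as they then stand; what a row does not reach is not made up. A row lasts 1/10 s, in which the tool goes at most 50 mm and 8.59 degrees, less where a joint would pass 70% of its speed; a pose out of reach is approached as far as the arm can. A call with a gripper value outside its range is refused whole. "jaw" is the closure, from 0 (fully open) to 1 (shut), set as the call begins (left out, the last holds). The fingers move at their own pace and stop on an object; "grip_force" is the grip in N (left out, the last holds). Time passes only in rows, so rows that do not move let the fingers close. It gives the time, the measured TCP pose, the force, the opening and the grip force at its end, in the units of the state.
- ctrl.get_obs(): the state, without advancing time (a new reading comes with each control period).
- vision.get_image(name): name is "scene" or "top"; returns a dict with "image" (420x560x3 uint8, blue, green, red), "vertical_fov" (degrees; the focal length in pixels is half the picture's height over the tangent of half this angle, whatever the lens; pixels are square), "cx", "cy" (the principal point, pixels), "R" (3x3) and "t" (3): a world point X has camera coordinates R X + t. Camera axes: x right, y down, z forward; pixel columns grow to the right and rows downward; lengths in m; the calibration is good to about 2 mm. A picture is of the moment at which its call begins. There is no depth.
- ctrl.finish_job(): hands the job in; it is judged then, once.
The state is a dict: "t": time; "q": joint angles; "dq": joint speeds; "effort": joint torques, N m; "tool_pos": TCP position; "tool_rot": TCP orientation; "contact_force": force on the tool from outside, world axes, zero at the start; "wrist_torque": the same for the moment, N m; "opening": finger opening in m; "grip_force": force on a finger pad.
Only numpy, scipy, OpenCV 4.12 (cv2) and the standard library are available. Lean on these libraries where they do the work, as an engineer would, in place of code of your own. Each camera call takes 0.05 s, during which the arm holds its last target. There are 200 camera calls.

### The job

Slide the clear sash of the blue test chamber all the way up by its red handle and leave it up. Then pull the spring-loaded tray out by its black knob until the yellow pointer points at the red rider on the scale, and keep holding it there: the program finishes with the gripper still holding the tray out, the terminal strip lying in it, so that a colleague can check the strip. Leave the other things on the bench undisturbed.

Things in the scene. Friction and masses are not known exactly. Their poses are not given: they have to be found in the camera images.
- chamber: Fixed test chamber: blue sheet-metal box 150 mm wide, 124 mm high, on a grey base plate 300 x 150 x 8 mm. Origin at bench level on the centre line, under the sash; +x to the rear (away from the robot at yaw 0), +y to its left, z up. Box from x = -10 to +110 mm, plate from -190 to +110 mm; in front of the sash stand only the knob and the scale. Position and yaw vary.
- sash (a joint): Height in m by which the sash is raised: 0 shut, 0.075 against its upper stop; starts 0 to 0.02. A clear pane in a 6 mm aluminium frame, running in two channels 124 mm high in the chamber's plane x = 0. Friction of about 4 N (plus 1.5 N weight when raising) keeps it wherever it is left. Below about 0.04 it blocks the tray.
- sash_handle (a point): Centre of the sash's red handle, a bar 60 mm long (along chamber y) and 14 x 14 mm in section, on two 8 mm posts 40 mm apart that stand on the sash's top edge; it rises with the sash. 25 mm of free height under the bar; 158 mm above the bench with the sash shut.
- tray: Spring-return tray on a pull rod with a black knob; slides only, along chamber -x, 0 (home, the start) to 80 mm (stop). Axes as the chamber's; at home its origin is the chamber's. A spring pulls it home with 3.9 N at home plus 70 N/m (6 to 8 N at the mark); let go, it springs back in. Pulling it with the sash down jams it against the sash.
- knob_grip (a point): Grip point on the axis of the tray's black knob, 50 mm above the bench, 100 mm in front of the sash at home; moves with the tray. The knob is an upright 20 mm post, 22 to 68 mm above the bench, with a 26 mm cap up to 78 mm, on a dark 30 x 30 mm foot (10 to 22 mm above the bench).
- pointer (a point): Tip of the yellow pointer that sticks out to chamber +y from the knob's foot, 46 mm beside the knob's axis and at the same chamber x, 20 mm above the bench.
- rider: Red rider, the mark: 8 mm wide (along chamber x), 14 mm deep, 5 mm thick, fixed on the aluminium scale rail at the chamber's left (53 mm from the centre line). Origin at its centre on the rail's top, 14 mm above the bench; axes as the chamber's. It stands 35 to 60 mm in front of the pointer's home place, differently each time.
- tray_pocket (a point): Middle of the pocket on the tray's floor just behind the yellow tray front (which is 90 mm wide and reaches 70 mm above the bench); 28 mm behind the sash when home, 20 mm above the bench; moves with the tray.
- terminal_strip: White screw terminal strip, 17 x 60 x 13 mm, lying loose in the tray's pocket. Origin at the centre of its underside.
- flux_bottle: Bystander: small dark dropper bottle, 25 mm across, 79 mm high, standing to the left of the chamber. Origin at the centre of its underside.
- side_cutters: Bystander: red-handled side cutters, 148 mm long, lying at the left. Origin at the centre of the underside.
- masking_tape: Bystander: roll of tan tape, 58 mm across, 25 mm high, at the left. Origin at the centre of the underside.
- screwdriver: Bystander: small red screwdriver, 138 mm long, lying at the right. Origin at the centre of the underside.

How it is judged:
On the way, in this order (a step that is already met when the one before it is completed fails the run):
1. the sash is raised to within 10 mm of its upper stop (value of joint sash above 0.065 m), for 0.2 s.
2. the fingers hold the tray out with the pointer within 4 mm of the rider's middle (x of pointer in the frame of rider between -0.004 and 0.004 m and contact force between the fingers and tray above 3 N), for 0.3 s.
At the end, for the whole second after the job is handed in: Sash still raised to within 10 mm of its stop; the fingers bear on the knob with more than 3 N and keep the tray still with the pointer within 4 mm (along the scale) of the middle of the red rider; the terminal strip still lies in the tray's pocket (within 22 mm of its middle) (all of step 2 and value of joint sash above 0.065 m and distance between terminal_strip and tray_pocket below 0.022 m and linear speed of tray below 0.005 m/s); the arm keeps its last pose, push and grip.
It fails at once if the terminal strip leaves the tray's pocket (distance between terminal_strip and tray_pocket above 0.03 m).
It fails at once if the flux bottle is shifted by more than 30 mm (distance of flux_bottle from where it was at the start of the episode above 0.03 m).
It fails at once if the pair of side cutters is shifted by more than 30 mm (distance of side_cutters from where it was at the start of the episode above 0.03 m).
It fails at once if the masking tape is shifted by more than 30 mm (distance of masking_tape from where it was at the start of the episode above 0.03 m).
It fails at once if the screwdriver is shifted by more than 30 mm (distance of screwdriver from where it was at the start of the episode above 0.03 m).
It also fails if it takes over 42 s, if anything falls off the work surface, if the arm or the gripper's body presses on something with over 40 N, if the wrist force passes 120 N, or if a joint passes its speed limit or range.

## Working session

There is one attempt and no reset: what is moved stays moved. The work goes in short steps, Python scripts to look and compute and a tool call to move; the robot and the scene stay as the last step left them, time stands still between calls to the robot, and variables do not carry over. Pictures are saved under pics/ and viewed, at most 10 in all, crops included, and the job is handed in when it is done.

Besides the shell and the picture viewer there is one more tool, called after "Emit:" as name(argument=value, ...), one argument or row to a line, values as JSON. drive_tool: Moves the arm, as the interface text tells. Its arguments: {"type":"object","properties":{"rows":{"type":"array","items":{"type":"array"}},"jaw":{"type":"number"},"grip_force":{"type":"number"}},"required":["rows"]}

```bash
mkdir -p pics
cat > h.py <<'E'
import numpy as np, cv2
from station import ctrl, vision
def K(v):
    f=v["image"].shape[0]/2/np.tan(np.radians(v["vertical_fov"])/2); return f
def ray(v,u,w):
    f=K(v);R=np.array(v["R"]);t=np.array(v["t"])
    return -R.T@t, R.T@np.array([(u-v["cx"])/f,(w-v["cy"])/f,1])
def onz(v,u,w,z):
    c,d=ray(v,u,w); return c+d*(z-c[2])/d[2]
def proj(v,X):
    p=np.array(v["R"])@np.array(X)+np.array(v["t"]);return p[:2]/p[2]*K(v)+[v["cx"],v["cy"]]
E
python3 - <<'E'
from h import *
for n in("scene","top"):
    v=vision.get_image(n);cv2.imwrite(f"pics/{n}0.png",v["image"])
    print(n,ray(v,v["cx"],v["cy"]),v["vertical_fov"])
o=ctrl.get_obs();print(o["t"],o["tool_pos"],o["tool_rot"],o["opening"],ctrl.finger_overhang)
E
```

```text
scene (array([-0.20624755, -0.3172483 ,  1.17658684]), array([ 0.53314096,  0.31618239, -0.7847225 ])) 42.07064697133571
top (array([0.31013079, 0.11659978, 1.36500189]), array([ 0.17531173, -0.01397875, -0.98441373])) 44.34695717170543
0.1 [0.26190307 0.56701826 0.30279436] [-6.74394260e-01 -3.06773700e+00  2.68730992e-03] 0.08525937884579016 0.0726
```

View pics/scene0.png

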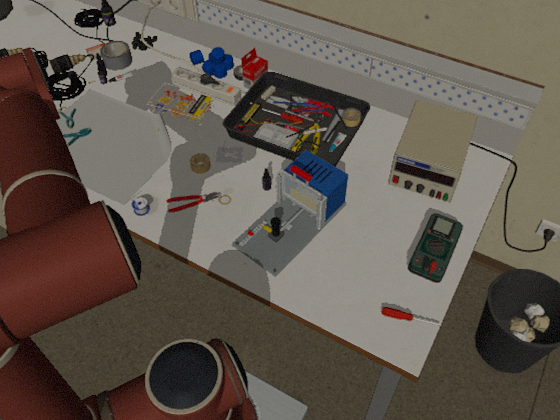

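View pics/top0.png

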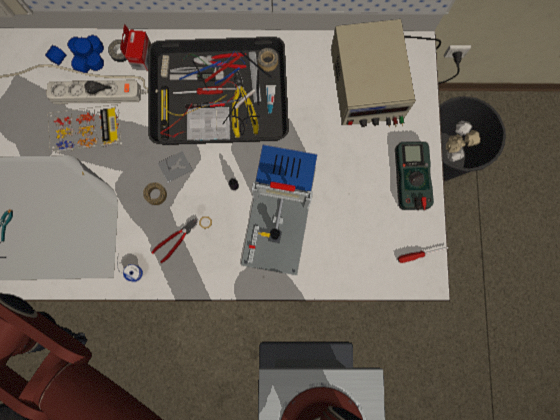

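The scene view shows the chamber around (305,205), its handle at (300,172) and the knob at (276,225). In the top view the handle is at (283,187), the knob at (275,234), the pointer at (264,234) and the rider near (251,243).

```bash
cat >> h.py <<'E'
def blobs(v,box,kind,mn=6):
    x0,y0,x1,y1=box; im=v["image"][y0:y1,x0:x1]; h=cv2.cvtColor(im,cv2.COLOR_BGR2HSV)
    H,S,V=[h[...,i].astype(int) for i in range(3)]
    m={"red":((H<7)|(H>173))&(S>130)&(V>70),"yel":(H>18)&(H<35)&(S>120)&(V>100),"blk":(V<45)}[kind]
    n,l,s,c=cv2.connectedComponentsWithStats(m.astype(np.uint8))
    return [(s[i,4],s[i,:4]+[x0,y0,0,0],c[i]+[x0,y0],cv2.minAreaRect(np.argwhere(l==i)[:,::-1].astype(np.float32))) for i in range(1,n) if s[i,4]>=mn]
E
python3 - <<'E'
from h import *
v=vision.get_image("top")
for k,b in(("red",(235,170,310,275)),("yel",(235,200,310,275)),("blk",(255,215,300,260))):
    for s in blobs(v,b,k): print(k,s[0],s[1],s[2].round(1),s[3])
w=vision.get_image("scene")
for k,b in(("red",(225,155,330,275)),("yel",(225,205,300,275)),("blk",(255,205,300,250))):
    for s in blobs(w,b,k): print("S",k,s[0],s[1],s[2].round(1),s[3])
a=cv2.resize(v["image"][140:280,230:325],None,fx=4,fy=4,interpolation=cv2.INTER_CUBIC)
b=cv2.resize(w["image"][145:285,225:325],None,fx=4,fy=4,interpolation=cv2.INTER_CUBIC)
cv2.imwrite("pics/c1.png",np.hstack([a,b]))
E
```

```text
red 145 [270 182  25  10] [282.  186.3] ((47.04026794433594, 16.271812438964844), (24.851301193237305, 5.850772857666016), 10.007979393005371)
red 18 [249 245   6   4] [251.5 246.3] ((16.55882453918457, 76.26470947265625), (5.5783185958862305, 2.6678919792175293), 14.03624439239502)
yel 41 [258 232  12   6] [264.6 234. ] ((28.55882453918457, 33.76470947265625), (11.641709327697754, 4.123105525970459), 14.03624439239502)
blk 83 [270 229  10  11] [274.6 233.7] ((19.5, 19.0), (10.0, 9.0), 90.0)
S red 145 [291 165  21  17] [300.7 172.8] ((75.5882339477539, 17.852943420410156), (22.4663143157959, 6.6884446144104), 30.963754653930664)
S red 20 [247 231   7   5] [250.  232.8] ((24.961538314819336, 77.80768585205078), (5.824352264404297, 3.0508511066436768), 33.6900634765625)
S yel 37 [262 225  10   8] [267.1 228.2] ((41.62000274658203, 22.839998245239258), (10.800000190734863, 3.799999952316284), 36.869895935058594)
S blk 156 [271 217  10  20] [275.5 226.1] ((20.5, 21.5), (19.0, 9.0), 90.0)
```

View pics/c1.png

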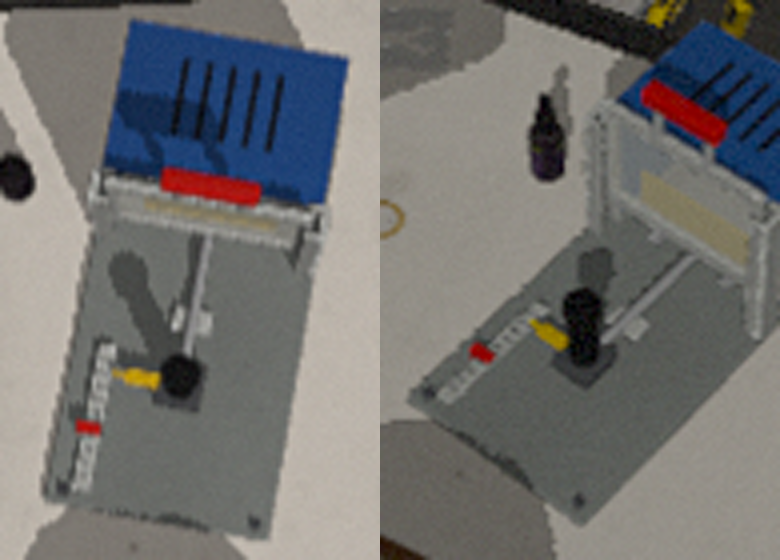

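The crop shows, in top-view pixels, the handle at (282,186), the rider at (252,246.5), the knob cap at (275,234) and the plate's front corners at (241,265) and (297,274.5). The sash is nearly shut and the tray is at home.

```bash
cat > m.py <<'E'
from h import *
def tri(v,a,w,b):
    c1,d1=ray(v,*a);c2,d2=ray(w,*b)
    s=np.linalg.lstsq(np.c_[d1,-d2],c2-c1,rcond=None)[0]
    p,q=c1+d1*s[0],c2+d2*s[1];return (p+q)/2,np.linalg.norm(p-q)
if __name__=="__main__":
    v=vision.get_image("top");w=vision.get_image("scene")
    H=tri(v,(282,186.3),w,(300.7,172.8));print("handle",H)
    P=onz(v,241.3,265,.008),onz(v,297,274.5,.008);d=P[0]-P[1];print("front",P,"yaw",np.arctan2(-d[0],d[1]),np.linalg.norm(d))
    r=blobs(v,(235,170,310,200),"red")[0][3];q=cv2.boxPoints(r)+[235,170];
    e=sorted(q.tolist());a=onz(v,*((np.array(e[0])+e[1])/2),H[0][2]);b=onz(v,*((np.array(e[2])+e[3])/2),H[0][2]);d=a-b
    print("bar",a,b,np.arctan2(-d[0],d[1]),np.linalg.norm(d))
    print("rider",onz(v,251.7,246.5,.019),onz(w,250,232.8,.017))
    print("knobcap",onz(v,275,234,.078),"pointer tip",onz(v,258.3,233,.02),onz(w,262.5,225.3,.02), "S cap",onz(w,276,221.5,.078))
    print("bottle",onz(v,233,184,.07))
E
python3 m.py
```

```text
handle (array([0.58731671, 0.10092769, 0.16995326]), np.float64(0.0003404622159277318))
front (array([0.41258862, 0.20568906, 0.008     ]), array([0.38795404, 0.05951928, 0.008     ])) yaw -0.16696498808736354 0.1482311227853116
bar [0.59236534 0.12967185 0.16995326] [0.58212107 0.07187581 0.16995326] -0.17542659115041778 0.05869691813945332
rider [0.46017334 0.17843271 0.019     ] [0.46022117 0.17916181 0.017     ]
knobcap [0.48531597 0.11743098 0.078     ] pointer tip [0.49576487 0.16141799 0.02      ] [0.49508667 0.16205807 0.02      ] S cap [0.48660745 0.11463656 0.078     ]
bottle [0.61599653 0.22595892 0.07      ]
```

Emit:
drive_tool(
  rows=[
    [[0,0,0],0.145],
    [[0,0,0],0.145],
    [[0,0,0],0.145],
    [[0,0,0],0.145],
    [[0,0,0],0.145],
    [[0,0,0],0.145],
    [[0,0,0],0.145],
    [[0,0,0],0.145],
    [[0,0,0],0.145],
    [[0,0,0],0],
  ],
  jaw=0,
  grip_force=40,
)

```text
t: 1.3
tool_pos: [0.2621, 0.5673, 0.3038]
tool_rot: [2.399, 2.029, -0.0]
contact_force: [0.3, -0.1, 0.8]
opening: 0.0855
grip_force: 0.0
```

Emit:
drive_tool(
  rows=[
    [[-0.03,0.03,0],0],
    [[-0.03,0.03,0],0],
    [[-0.03,0.03,0],0],
    [[-0.03,0.03,0],0],
    [[-0.03,0.03,0],0],
    [[-0.03,0.03,0],0],
    [[-0.03,0.03,0],0],
    [[-0.03,0.03,0],0],
    [[-0.03,0.03,0],0],
    [[-0.03,0.03,0],0],
  ],
)

```text
t: 2.3
tool_pos: [0.5088, 0.2201, 0.3041]
tool_rot: [2.395, 2.033, 0.001]
contact_force: [0.1, 0.3, 0.1]
opening: 0.0854
grip_force: 0.0
```

Emit:
drive_tool(
  rows=[
    [[-0.03,0.03,0],0],
    [[-0.03,0.03,0],0],
    [[-0.03,0.03,0],0],
    [[-0.01,0.01,0],0],
    [[0,0,0],0],
    [[0,0,0],0],
  ],
)

```text
t: 2.9
tool_pos: [0.5897, 0.107, 0.3037]
tool_rot: [-2.397, -2.029, 0.0]
contact_force: [0.5, -0.1, -0.3]
opening: 0.0855
grip_force: 0.0
```

```bash
cat > s.py <<'E'
from h import *
from scipy.spatial.transform import Rotation as Ro
import sys
o=ctrl.get_obs();R=Ro.from_rotvec(o["tool_rot"]).as_matrix();p=np.array(o["tool_pos"])
print(o["t"],p,o["contact_force"],o["opening"],o["grip_force"],"yaw y",np.arctan2(R[1,1],R[0,1]),"z",R[:,2])
T=np.array([float(a) for a in sys.argv[1:4]]);print("to go tool",R.T@(T-p))
E
python3 s.py .587 .101 .224
```

```text
2.9 [0.58965019 0.10703848 0.30374137] [ 0.51901332 -0.06961543 -0.2524251 ] 0.0854757075469573 0.0 yaw y -0.16559446160030952 z [-7.11893363e-04  6.53869285e-04 -9.99999533e-01]
to go tool [-0.0064348  -0.00155397  0.07973927]
```

Emit:
drive_tool(
  rows=[
    [[-0.006,-0.002,0.02],0],
    [[0,0,0.03],0],
    [[0,0,0.02],0],
    [[0,0,0.01],0],
    [[0,0,0],0],
  ],
)

```text
t: 3.4
tool_pos: [0.5857, 0.1021, 0.2222]
tool_rot: [-2.395, -2.03, 0.004]
contact_force: [0.3, -0.2, -0.2]
opening: 0.0851
grip_force: 0.0
```

Emit:
drive_tool(
  rows=[
    [[0,0,0],0],
    [[0,0,0],0],
    [[0,0,0],0],
    [[0,0,0],0],
    [[0,0,0],0],
    [[0,0,0],0],
    [[0,0,0],0],
    [[0,0,0],0],
  ],
  jaw=1,
  grip_force=40,
)

```text
t: 4.2
tool_pos: [0.5872, 0.1008, 0.2243]
tool_rot: [-2.399, -2.028, -0.0]
contact_force: [-0.6, 0.6, 2.6]
opening: 0.0128
grip_force: 44.3
```

Emit:
drive_tool(
  rows=[
    [[0,0,-0.01],0],
    [[0,0,-0.01],0],
    [[0,0,-0.01],0],
    [[0,0,-0.01],0],
    [[0,0,-0.01],0],
    [[0,0,-0.01],0],
    [[0,0,0],0],
    [[0,0,0],0],
  ],
)

```text
t: 5.0
tool_pos: [0.5871, 0.1009, 0.2858]
tool_rot: [2.398, 2.028, 0.001]
contact_force: [-2.7, -0.2, 3.0]
opening: 0.0133
grip_force: 44.3
```

Emit:
drive_tool(
  rows=[
    [[0,0,-0.002],0],
    [[0,0,-0.002],0],
    [[0,0,0],0],
    [[0,0,0],0],
  ],
)

```text
t: 5.4
tool_pos: [0.5871, 0.1008, 0.2868]
tool_rot: [-2.399, -2.028, 0.001]
contact_force: [3.5, 0.8, -7.7]
opening: 0.0133
grip_force: 42.9
```

Emit:
drive_tool(
  rows=[
    [[0,0,-0.002],0],
    [[0,0,-0.002],0],
    [[0,0,-0.002],0],
    [[0,0,0],0],
    [[0,0,0],0],
  ],
)

```text
t: 5.9
tool_pos: [0.5869, 0.1008, 0.287]
tool_rot: [-2.398, -2.027, 0.003]
contact_force: [14.5, 1.2, -27.1]
opening: 0.0131
grip_force: 40.7
```

Run:
```python
from h import *
for n in("scene",):
    v=vision.get_image(n);cv2.imwrite("pics/s1.png",cv2.resize(v["image"][100:285,190:370],None,fx=3.2,fy=3.2,interpolation=cv2.INTER_CUBIC))
```

```text
(no output)
```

View pics/s1.png

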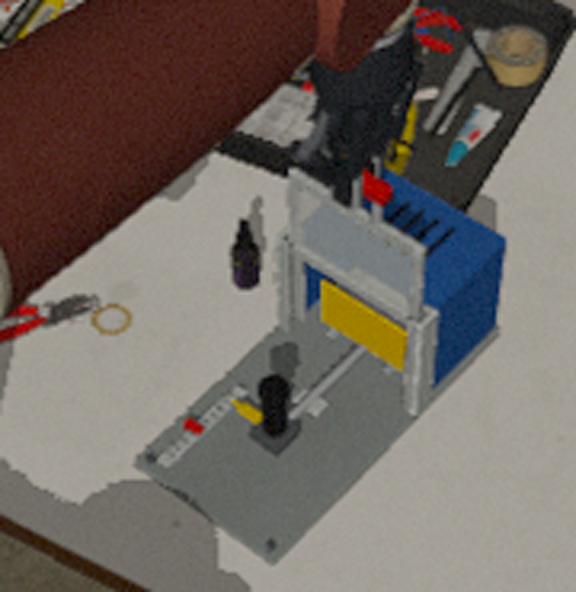

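The sash is fully up: the pane is above the yellow tray front and the force rises without any movement. The rider is unmoved at (250,233) in the scene view.

Emit:
drive_tool(
  rows=[
    [[0,0,0.003],0],
    [[0,0,0.003],0],
    [[0,0,0],0],
  ],
)

```text
t: 6.25
tool_pos: [0.587, 0.1008, 0.2868]
tool_rot: [-2.399, -2.028, 0.001]
contact_force: [6.0, 0.5, -9.7]
opening: 0.0132
grip_force: 43.0
```

Emit:
drive_tool(
  rows=[
    [[0,0,0],0],
    [[0,0,0],0],
    [[0,0,0],0],
    [[0,0,0],0],
    [[0,0,0],0],
    [[0,0,0],0],
    [[0,0,0],0],
    [[0,0,0],0],
  ],
  jaw=0,
)

```text
t: 7.05
tool_pos: [0.5871, 0.1009, 0.2879]
tool_rot: [-2.399, -2.028, 0.0]
contact_force: [0.1, 0.3, -0.3]
opening: 0.0853
grip_force: 0.0
```

Emit:
drive_tool(
  rows=[
    [[0,0,-0.02],0],
    [[0,0,-0.03],0],
    [[0,0,-0.015],0],
    [[0,-0.04,0],0],
    [[0,-0.04,0],0],
    [[0,-0.02,0],0],
    [[0,0,0],0],
    [[0,0,0],0],
  ],
)

```text
t: 7.85
tool_pos: [0.4887, 0.1175, 0.3531]
tool_rot: [2.398, 2.028, 0.001]
contact_force: [0.2, -0.5, -0.2]
opening: 0.0853
grip_force: 0.0
```

```bash
python3 s.py .4885 .118 .104
python3 - <<'E'
from h import *
v=vision.get_image("top")
for s in blobs(v,(235,170,310,275),"red"): print(s[0],s[1],s[2])
E
```

```text
7.85 [0.48865833 0.11747634 0.35313027] [ 0.22895879 -0.53171239 -0.23577728] 0.0853351201444688 0.0 yaw y -0.166768331499001 z [ 1.18848172e-03 -6.63817903e-05 -9.99999292e-01]
to go tool [ 0.00045727 -0.00053778  0.24912987]
414 [302 171   8  90] [306.61594203 203.4468599 ]
1926 [251 173  50  44] [275.30581516 195.30010384]
1755 [238 176  70  99] [263.62564103 244.68262108]
```

Emit:
drive_tool(
  rows=[
    [[0,0,0.04],0],
    [[0,0,0.04],0],
    [[0,0,0.04],0],
    [[0,0,0.04],0],
    [[0,0,0.03],0],
    [[0,0,0.03],0],
    [[0,0,0.02],0],
    [[0,0,0.01],0],
    [[0,0,0],0],
    [[0,0,0],0],
  ],
)

```text
t: 8.9
tool_pos: [0.4895, 0.1174, 0.1037]
tool_rot: [2.399, 2.028, 0.002]
contact_force: [1.6, -1.1, 0.1]
opening: 0.0851
grip_force: 0.0
```

Emit:
drive_tool(
  rows=[
    [[0,0,0],0],
    [[0,0,0],0],
    [[0,0,0],0],
    [[0,0,0],0],
    [[0,0,0],0],
    [[0,0,0],0],
    [[0,0,0],0],
    [[0,0,0],0],
  ],
  jaw=1,
  grip_force=40,
)

```text
t: 9.7
tool_pos: [0.4886, 0.1175, 0.1034]
tool_rot: [-2.399, -2.028, 0.0]
contact_force: [-2.3, -0.5, 6.5]
opening: 0.0211
grip_force: 38.8
```

```bash
cat > r.py <<'E'
from m import *
import sys
v=vision.get_image("top");w=vision.get_image("scene")
ex=np.array([np.cos(-.17),np.sin(-.17),0])
for n,c,B in(("top",v,(235,225,275,262)),("scene",w,(235,215,275,255))):
    for k,z in(("red",.0175),("yel",.02)):
        for s in blobs(c,B,k): 
            p=onz(c,*s[2],z);print(n,k,s[0],s[2].round(1),"x_ch",(p-[.587,.101,0])@ex)
if len(sys.argv)>1:
    cv2.imwrite("pics/"+sys.argv[1],np.hstack([cv2.resize(v["image"][160:280,230:325],None,fx=4,fy=4),cv2.resize(w["image"][165:285,225:325],None,fx=4,fy=4)]))
E
python3 r.py k1.png; python3 s.py .45 .12 .1
```

```text
top red 211 [252.7 241.8] x_ch -0.12533070417568143
top red 39 [265.  225.7] x_ch -0.07752447589820469
scene red 20 [250.  232.8] x_ch -0.1385410516021027
9.8 [0.48859111 0.1175337  0.10336671] [-3.05294899 -0.21896677  5.04302401] 0.020855440454501942 38.82826499548173 yaw y -0.1669360937438039 z [-5.12917247e-05  9.29046555e-05 -9.99999994e-01]
to go tool [-0.00398063 -0.03846421  0.00336892]
```

View pics/k1.png

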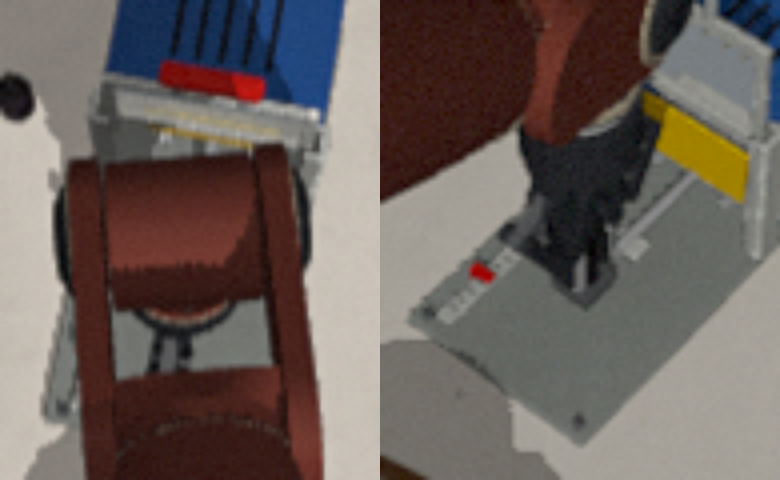

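The knob is gripped at its home position and the handle stays up. The fingers hide the pointer, but the rider is visible at (250,232.8) in the scene view. Rider minus pointer is about 38 mm, so I pull that far.

Emit:
drive_tool(
  rows=[
    [[0,-0.002,0],0],
    [[0,-0.004,0],0],
    [[0,-0.004,0],0],
    [[0,-0.005,0],0],
    [[0,-0.005,0],0],
    [[0,-0.005,0],0],
    [[0,-0.005,0],0],
    [[0,-0.004,0],0],
    [[0,-0.003,0],0],
    [[0,-0.001,0],0],
  ],
)

```text
t: 10.8
tool_pos: [0.4516, 0.1241, 0.1034]
tool_rot: [2.398, 2.027, 0.005]
contact_force: [6.6, 1.0, -1.6]
opening: 0.0212
grip_force: 39.1
```

Emit:
drive_tool(
  rows=[
    [[0,0,0],0],
    [[0,0,0],0],
    [[0,0,0],0],
  ],
)

```text
t: 11.1
tool_pos: [0.4518, 0.124, 0.1034]
tool_rot: [2.398, 2.027, 0.005]
contact_force: [7.2, 0.9, -1.0]
opening: 0.021
grip_force: 39.1
```

```bash
python3 r.py k2.png; python3 s.py .4511 .1239 .1034
```

```text
top red 220 [248.2 243.8] x_ch -0.1323909399595672
top red 421 [263.8 235.3] x_ch -0.10344071917428531
11.2 [0.45186181 0.12402804 0.10344874] [ 6.24732677  1.06671146 -0.59854739] 0.02104833089502384 39.129553652092 yaw y -0.16701536460967623 z [ 3.53171872e-03  6.54373648e-04 -9.99993549e-01]
to go tool [-2.52960704e-04 -7.30083666e-04  4.59610232e-05]
```

View pics/k2.png

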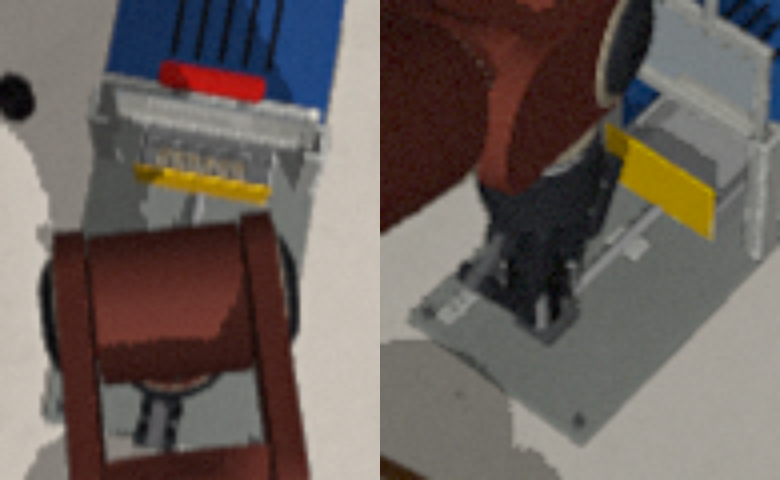

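The tray is out with the strip in its pocket behind the yellow front, and the sash stays up. The gripper covers the rider and pointer, so I check the travel from the yellow front's right edge in the scene view.

Run:
```python
from h import *
w=vision.get_image("scene");ex=np.array([np.cos(-.168),np.sin(-.168),0]);ey=np.array([-ex[1],ex[0],0]);O=np.array([.587,.101,0])
L={}
for n in("k1","k2"):
    im=cv2.imread(f"pics/{n}.png")[:,380:][2::4,2::4];h=cv2.cvtColor(im,cv2.COLOR_BGR2HSV).astype(int)
    m=(h[...,0]>18)&(h[...,0]<35)&(h[...,1]>150)&(h[...,2]>90)
    l=cv2.connectedComponentsWithStats(m.astype(np.uint8));k=1+np.argmax(l[2][1:,4]);m=l[1]==k
    L[n]=m; print(n,l[2][k])
def pr(x,y,z): return proj(w,O+ex*x+ey*y+[0,0,z])-[225,165]
# sweep of front-plane x: rows' right edge vs projected right edge (y=-45)
for n,m in L.items():
    ys=[v for v in range(m.shape[0]) if m[v].any()]; red=[(np.flatnonzero(m[v]).max()+.5,v) for v in ys]
    # bottom edge: for columns in right part, lowest yellow pixel; and top edge
    us=np.flatnonzero(m.any(0)); us=us[-16:-2]
    tops=[(u,np.flatnonzero(m[:,u]).min()-.5) for u in us]; bots=[(u,np.flatnonzero(m[:,u]).max()+.5) for u in us]
    for nm,pts,z in(("top",tops,.07),("bot",bots,None)):
        if z is None: z=.012
        X=[(onz(w,u+225,v+165,z)-O)@ex for u,v in pts];print(n,nm,np.mean(X),np.std(X))
    r=red[len(red)//2:-3]; print(n,"right",red[-8:])
```

```text
k1 [ 66  23  26  27 303]
k2 [ 56  31  28  28 320]
k1 top 0.015123409981469113 0.000742080731815658
k1 bot 0.017002770542051116 0.0008440035094430347
k1 right [(np.float64(91.5), 42), (np.float64(91.5), 43), (np.float64(91.5), 44), (np.float64(90.5), 45), (np.float64(90.5), 46), (np.float64(90.5), 47), (np.float64(90.5), 48), (np.float64(90.5), 49)]
k2 top -0.022164239710489555 0.0007165300230963967
k2 bot -0.02047840138765047 0.0008372461083843874
k2 right [(np.float64(82.5), 51), (np.float64(82.5), 52), (np.float64(82.5), 53), (np.float64(82.5), 54), (np.float64(82.5), 55), (np.float64(82.5), 56), (np.float64(81.5), 57), (np.float64(81.5), 58)]
```

Measured travel is 37.4 mm and the rider is at about 38 mm. A 0.5 mm nudge, then I hand in.

Emit:
drive_tool(
  rows=[
    [[0,-0.0005,0],0],
    [[0,0,0],0],
    [[0,0,0],0],
    [[0,0,0],0],
    [[0,0,0],0],
    [[0,0,0],0],
  ],
)

```text
t: 11.85
tool_pos: [0.4514, 0.1241, 0.1034]
tool_rot: [2.398, 2.027, 0.005]
contact_force: [6.0, 1.5, -0.8]
opening: 0.021
grip_force: 39.1
```

```bash
python3 -c "
from station import ctrl
print(ctrl.finish_job())"
```

```text
the job is handed in; nothing more can be done
None
```

I handed the job in with the sash fully up and the gripper holding the tray out about 38 mm, where I measured the rider to be, with the strip in its pocket; the gripper hid the pointer and rider, so I checked the pull from how far the tray's front moved, and no verdict came back.

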